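# Lay the standing coffee pack down in its lane

## Robot

A 6-joint arm with a two-finger parallel gripper is mounted at the origin on the work surface. World frame = base frame: x ahead of the robot, y to its left, z up, the work surface at z = 0. Lengths are in m, angles in rad, forces in N, time in s.
With the tool pointing down it reaches from about 0.225 to 0.725 m from the base axis. Payload 3.1 kg.
Tool frame: the origin (TCP) lies at the very end of the fingers, on their centre line; the grasp point (between the pads) lies 19 mm behind it; x points along the fingers, z is the direction in which the jaws open and shut, and the axes are right-handed (so a half turn about x gives the same grasp; the last joint's range is limited). The gripper opens to 85 mm and grips with 20 to 120 N. Pads are 22 mm wide; open, the fingers measure 114 mm over their backs; the gripper's body (76 mm by 85 mm) begins 54 mm behind the grasp point. The pads swing forward as they close: fully open they stand 13 mm farther back than shut.
Start: joints at [1.168, 0.048, 0.099, 1.622, 0, 1.443], TCP at [0.142, 0.505, 0.231] pointing down, gripper open.
Joint ranges: [-2.91, 2.91], [-0.99, 1.94], [-1.21, 1.42], [-2.12, 2.29], [-1.49, 1.47], [-3.14, 3.14]. Speed limits (rad/s): [2.79, 2.79, 3.14, 3.14, 3.14, 3.14].

## Interface

Orientations are given as a rotation vector (axis times angle).
In Python, from bench import robot gives the robot as it stands.
- The arm moves only by the shell command python3 -m jog 'ROWS' [FORCE]. ROWS is a JSON object of lists of equal length, an entry for each row: "claw": the gripper command: -1 is fully open, 1 is shut, values between are in proportion; "linear": the shift along the tool's x, y, z scaled (see below), a list of three; "twist": the turn about the tool's x scaled (see below). In form: {"claw": [claw, ...], "linear": [[x, y, z], ...], "twist": [twist, ...]}. A call has 1 to 10 rows; each row is the pose to reach, as a shift and turn from the pose commanded when the call began, along the tool's axes at that moment, turning the shorter way round; what a row does not reach only later rows make up. The controller multiplies each number of a shift by 50 cm and each number of a turn by 2 pi rad. A row lasts 1/8 s, in which the tool goes at most 62.5 mm and 10.7 degrees, less where a joint would pass 70% of its speed; a pose out of reach is approached as far as the arm can. A call with a number of a shift or a turn outside -1 to 1 is refused whole. A call with a gripper value outside its range is refused whole. The fingers move at their own pace and stop on an object; FORCE is the grip in N (left out, the last holds). Time passes only in rows, so rows that repeat a pose let the fingers close. It gives the time, the measured TCP pose, the force and the opening at its end, in the units of the state.
- robot.state(): the state, without advancing time (a new reading comes with each control period).
- robot.grab_frame(name): name is "side" or "top" or "wrist"; returns the picture (400x640x3 uint8, red, green, blue); there is no depth.
- robot.calibration(name): a dict with "fovy" (degrees; the focal length in pixels is half the picture's height over the tangent of half this angle, whatever the lens; pixels are square), "cx", "cy" (the principal point, pixels), "eye" and "orientation" of the camera in the world. Camera axes: x right, y down, z forward; pixel columns grow to the right and rows downward; lengths in m; the calibration is good to about 2 mm. A picture is of the moment at which its call begins: read the wrist's pose just before it. calibration takes no time and is no camera call; for the wrist camera it gives the pose at the moment of the call.
- robot.job_done(): hands the job in, once; it reports no verdict.
Trained networks look in the newest picture that a camera, given by its name, has taken for a name from the list of things; names that differ only in an ending like _2 or _b are one class to them, and where a whole thing is asked for, a point or a joint stands for the part that bears it (a point fixed in the world has none). Each returns a list of dicts, best first, with "confidence" (0 to 1); they miss things now and then, are a little off and sometimes report something else, mostly with a low value. They report only what shows in the picture. A call takes as long as a camera call. They do not tell look-alikes from the thing itself.
- robot.spot_in(camera, label): "bbox" ([left, top, right, bottom] in pixels, round what is visible of it).
The state is a dict: "time_s": time; "joint_positions": joint angles; "qvel": joint speeds; "joint_efforts": joint torques, N m; "tcp_pos": TCP position; "ee_rot": TCP orientation; "wrist_force": force on the tool from outside, world axes, zero at the start; "torque": the same for the moment, N m; "grip_width": finger opening in m.
Only numpy, scipy, OpenCV 4.12 (cv2) and the standard library are available. Lean on these libraries where they do the work, as an engineer would, in place of code of your own. Each camera call takes 0.05 s, during which the arm holds its last target. There are 200 camera calls.

## Task

One coffee pack still stands on end at the front of its lane in the steel stock tray. Using only your fingertips, push it over backwards so that it lies flat in that same lane, push it along the lane until its top end is fully home against the tray's back wall, and push the tray's folded-out front flap up until it stands fully upright. Only push, never pick the pack up, leave everything else where it is, and finish touching nothing.

Things in the scene. Friction and masses are not known exactly. Their poses are not given: they have to be found in the camera images.
- tray: Fixed steel tray, three lanes side by side. Origin on the table, middle of the floor's front edge; x along the lanes to the back, y left, z up. Floor top at z 6, from x 0 to 252, where the inner face of the 70 mm high back wall stands. Lane centres at y -101, 0, 101; lanes 96 wide, between 5 mm dividers that rise to z 18. Side walls rise to z 36; 316 wide in all. Front open but for the flap.
- stop (a point): Middle of the inner face of the tray's back wall, at half the height of a lying pack (33.5 mm above the table). Axes as the tray's.
- flap (a joint): Steel front flap, 50 mm high, 5 thick, as wide as the tray, hinged along the floor's front edge (tray x 0, z 6). In rad: 0 = upright against its stop (upper edge at z 56, outer face at tray x -5); grows as it folds out and down to the robot, at most 0.9. Stiff hinge: stays where left, moves at about 1.5 N on its edge.
- flap_edge (a point): Middle of the flap's free (upper) edge.
- pack: Standing coffee pack: rigid white brick, 55 (x) x 75 (y) x 150 (z) mm, 0.3 to 0.5 kg. Origin: centre of the end it stands on; z to its top end (folded seam); x to the tray's back at the start, down once it lies. Stands in the free lane, about 40 mm behind the tray's front edge, square within 0.07 rad. Pushed near its top it tips about its far bottom edge; falls on its own past 20 degrees.
- pack_center (a point): Centre of the standing pack's body, 75 mm from either end. Axes as the pack's.
- pack_top (a point): Centre of the top end face of that pack.
- pack_foot (a point): Middle of that pack's bottom edge on the tray's back side, the edge about which it tips.
- lying1_center (a point): Centre of one of two like packs already lying in the other lanes, 150 long along the lane, 75 wide, 55 high; to be left alone.
- lying2_center (a point): Centre of the other pack already lying; to be left alone.
- tape: Roll of brown tape, 60 across, 22 high, lying flat on one of the lying packs (top at about z 83). Origin in the centre of its underside. To be left alone.
- cup: White espresso cup, 60 across, 55 high, on the table beside the tray. Origin centre of underside. To be left alone.
- syrup: Amber syrup bottle, 66 across, 200 high, on the table. Origin centre of underside. To be left alone.
- jar: Glass jar, 72 across, 90 high, on the table. Origin centre of underside. To be left alone.
- can: Metal can, 74 across, 110 high, on the table. Origin centre of underside. To be left alone.
There are look-alikes about, which are no part of the job. What is shaped like the pack but black or green is not meant.

How it is judged:
By the outcome, as a careful person would: the job done as asked, in the order asked, and still so for the second after the job is handed in, with the robot touching nothing.
It also fails if it takes over 51 s, if anything falls off the work surface, if the arm or the gripper's body presses on something with over 40 N, if the wrist force passes 120 N, or if a joint passes its speed limit or range.

## Working session

There is one attempt and no reset: what is moved stays moved. The work goes in short steps, Python scripts to look and compute and a shell command to move; the robot and the scene stay as the last step left them, time stands still between calls to the robot, and variables do not carry over. Pictures are saved under pics/ and viewed, about 8 in all and at most 12, crops included, and the job is handed in when it is done.

```bash
mkdir -p pics; ls; python3 - <<'E'
from bench import robot
import cv2
for n in("side","top"):
    f=robot.grab_frame(n); cv2.imwrite(f"pics/{n}0.png",f[:,:,::-1]); c=robot.calibration(n); print(n,c)
    for l in("tray","pack","flap","tape","cup","syrup","jar","can"):
        print(l,[( [round(v) for v in d["bbox"]],round(d["confidence"],2)) for d in robot.spot_in(n,l)])
print(robot.state())
E
```

```text
pics
side {'fovy': 47.36531801032974, 'cx': 318.1070568152338, 'cy': 199.33939563782658, 'eye': array([0.70372937, 1.2950198 , 1.02150587]), 'orientation': array([-0.1580729 , -2.69719443,  1.4419219 ])}
tray [([266, 200, 354, 269], 0.93)]
pack [([321, 195, 338, 242], 0.93), ([284, 162, 308, 201], 0.8), ([355, 174, 382, 222], 0.74), ([370, 220, 403, 271], 0.6)]
flap [([338, 201, 356, 262], 0.91), ([270, 233, 316, 258], 0.34)]
tape [([271, 234, 317, 260], 0.51), ([290, 231, 307, 246], 0.5)]
cup [([325, 258, 345, 284], 0.65)]
syrup [([312, 132, 331, 178], 0.68)]
jar [([285, 143, 304, 170], 0.48)]
can [([312, 294, 337, 317], 0.87)]
top {'fovy': 52.76095265778564, 'cx': 318.6758287564485, 'cy': 196.3313968823969, 'eye': array([0.28807287, 0.00820122, 1.23137337]), 'orientation': array([-2.12667842,  2.08229467, -0.22980283])}
tray [([263, 145, 374, 247], 0.69)]
pack [([384, 168, 427, 208], 0.94), ([246, 256, 271, 288], 0.72), ([305, 204, 333, 231], 0.7), ([337, 260, 376, 291], 0.6)]
flap [([263, 231, 371, 244], 0.79)]
tape [([278, 171, 298, 190], 0.74)]
cup [([231, 205, 250, 225], 0.58)]
syrup [([453, 218, 494, 247], 0.83)]
jar [([467, 181, 500, 210], 0.96), ([274, 148, 301, 203], 0.74)]
can [([159, 173, 199, 207], 0.57), ([264, 140, 373, 247], 0.49)]
{'time_s': 0.9, 'joint_positions': array([ 1.16822392e+00,  4.79930012e-02,  9.91950719e-02,  1.62202377e+00,
       -1.01950314e-06,  1.44304214e+00]), 'qvel': array([ 0.0012427 ,  0.00129152,  0.00045247, -0.00081772, -0.00227376,
        0.00034442]), 'joint_efforts': array([-2.94285046e-04, -3.38637078e+01,  3.20159161e+01,  6.99042757e-04,
       -2.97760835e-04, -6.97999685e-07]), 'tcp_pos': array([0.14245194, 0.50528419, 0.23131273]), 'ee_rot': array([-1.00441814,  1.32678006,  1.00439567]), 'wrist_force': array([ 0.59894761, -0.42514152, -0.36219359]), 'torque': array([-0.01081288,  0.04843834,  0.01632486]), 'grip_width': 0.08531474707026819}
```

```bash
python3 - <<'E'
import cv2,numpy as np
a=cv2.imread("pics/top0.png")[120:300,220:440]; cv2.imwrite("pics/topc.png",cv2.resize(a,None,fx=3.3,fy=3.3,interpolation=cv2.INTER_CUBIC))
a=cv2.imread("pics/side0.png")[150:300,240:420]; cv2.imwrite("pics/sidec.png",cv2.resize(a,None,fx=4,fy=4,interpolation=cv2.INTER_CUBIC))
E
```

```text
(no output)
```

View pics/topc.png

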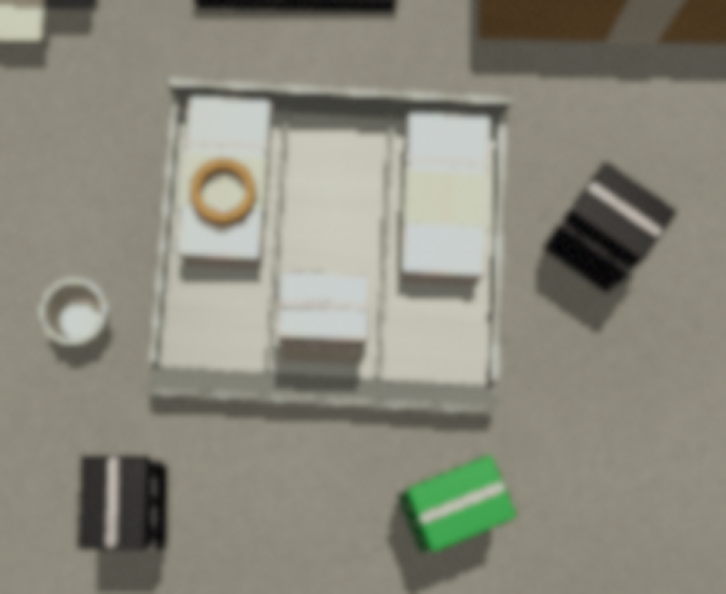

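View pics/sidec.png

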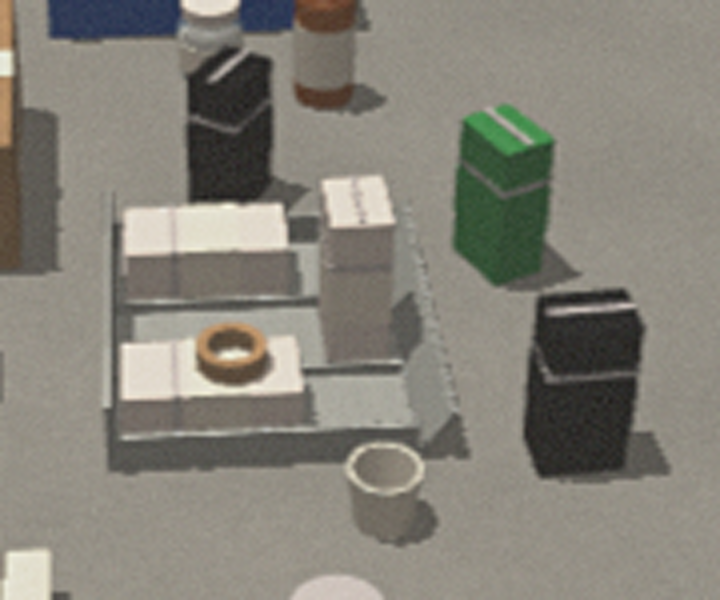

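The white pack standing at the front of the middle lane, at top-view pixel (319,217) and side-view pixel (329,218), is the one meant. The two black packs and the green one stand outside the tray, and the two other white packs are already lying. The crops confirm this.

```bash
cat > h.py <<'E'
from bench import robot
import numpy as np
from scipy.spatial.transform import Rotation as R
from scipy.optimize import least_squares
def cam(n):
    c=robot.calibration(n); return c,R.from_rotvec(c["orientation"]),200/np.tan(np.radians(c["fovy"]/2))
def unproj(n,uv,z):
    c,r,f=cam(n); uv=np.atleast_2d(uv).astype(float)
    d=r.apply(np.c_[(uv[:,0]-c["cx"])/f,(uv[:,1]-c["cy"])/f,np.ones(len(uv))])
    return c["eye"]+d*((z-c["eye"][2])/d[:,2])[:,None]
def tocmd(target_w,yaw_z=None):
    s=robot.state(); r=R.from_rotvec(s["ee_rot"]); return r.inv().apply(np.array(target_w)-s["tcp_pos"])/0.5
E
python3 - <<'E'
from h import *
f=lambda p,k=3.3,o=(220,120):np.array(p)/k+o
bw=unproj("top",f([(172,82),(508,101)]),.07); fw=unproj("top",f([(155,370),(495,384)]),.036)
pk=unproj("top",f([(280,273),(367,277),(364,342),(278,338)]),.156)
fl=unproj("top",f([(152,408),(490,418)]),.04)
np.set_printoptions(precision=4,suppress=True)
print(bw,fw,pk,pk.mean(0),fl,sep="\n")
src=np.array([(257,158),(257,-158),(0,158),(0,-158)])/1000; dst=np.r_[bw,fw][:,:2]
g=lambda q:(dst-(q[:2]+src@np.array([[np.cos(q[2]),np.sin(q[2])],[-np.sin(q[2]),np.cos(q[2])]]))).ravel()
o=least_squares(g,[.2,0,0]);q=o.x;print(q,o.fun)
Rt=np.array([[np.cos(q[2]),-np.sin(q[2])],[np.sin(q[2]),np.cos(q[2])]])
print("pack in tray",(pk[:,:2]-q[:2])@Rt,"flap edge",(fl[:,:2]-q[:2])@Rt)
for p in unproj("side",[(336,215)],.156):print(p)
s=robot.state();M=R.from_rotvec(s["ee_rot"]).as_matrix();print(M)
print("yaw z",np.degrees(np.arctan2(M[1,2],M[0,2])))
E
```

```text
[[ 0.7042  0.1579  0.07  ]
 [ 0.6924 -0.1511  0.07  ]]
[[ 0.4422  0.165   0.036 ]
 [ 0.436  -0.1417  0.036 ]]
[[ 0.5092  0.0501  0.156 ]
 [ 0.5074 -0.0217  0.156 ]
 [ 0.4532 -0.02    0.156 ]
 [ 0.4551  0.0502  0.156 ]]
[0.4812 0.0146 0.156 ]
[[ 0.4075  0.1655  0.04  ]
 [ 0.405  -0.1365  0.04  ]]
[ 0.4403  0.0114 -0.0303] [ 0.0023 -0.0036  0.      0.0032 -0.0029 -0.0044  0.0005  0.0048]
pack in tray [[ 0.0678  0.0407]
 [ 0.0681 -0.0311]
 [ 0.0139 -0.0311]
 [ 0.0136  0.0392]] flap edge [[-0.0374  0.153 ]
 [-0.0308 -0.149 ]]
[0.473  0.1053 0.156 ]
[[-0.     -0.9625  0.2714]
 [-0.      0.2714  0.9625]
 [-1.      0.     -0.    ]]
yaw z 74.25407572391282
```

```bash
python3 -m jog '{"claw":[0,0,0,0,0,0,0,0,0,0],"linear":[[0,-0.763,-0.803],[0,-0.763,-0.803],[0,-0.763,-0.803],[0,-0.763,-0.803],[0,-0.763,-0.803],[0,-0.763,-0.803],[0,-0.763,-0.803],[0,-0.763,-0.803],[0,-0.763,-0.803],[0,-0.763,-0.803]],"twist":[-0.039,-0.039,-0.039,-0.039,-0.039,-0.039,-0.039,-0.039,-0.039,-0.039]}'
python3 - <<'E'
from h import *
import cv2
s=robot.state();M=R.from_rotvec(s["ee_rot"]).as_matrix();print(s["time_s"],s["tcp_pos"],M.round(3),s["wrist_force"],s["grip_width"])
a=robot.grab_frame("wrist");print(robot.calibration("wrist"))
cv2.imwrite("pics/w1.png",a[:,:,::-1])
E
```

```text
time_s: 2.15
tcp_pos: [0.4018, 0.012, 0.2309]
ee_rot: [-1.182, 1.227, 1.182]
wrist_force: [-0.5, -0.4, 0.2]
grip_width: 0.0426
2.15 [0.40176286 0.01201115 0.23091699] [[-0.    -0.999  0.037]
 [-0.001  0.037  0.999]
 [-1.     0.    -0.001]] [-0.49746606 -0.4036131   0.1623896 ] 0.04258800015364765
{'fovy': 60.30531042219989, 'cx': 319.29172213187206, 'cy': 191.23066894735229, 'eye': array([0.32317917, 0.01656606, 0.37295905]), 'orientation': array([2.09179784, 2.02060962, 0.308532  ])}
```

View pics/w1.png

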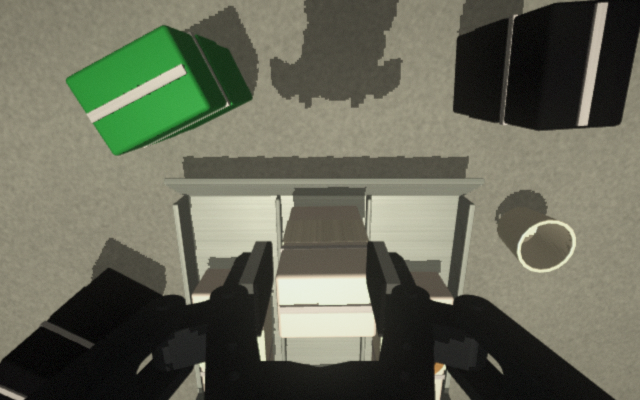

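```bash
python3 - <<'E'
from h import *
np.set_printoptions(precision=4,suppress=True)
print("pack front-top",unproj("wrist",[(278,275),(375,275),(278,338),(376,338)],.156))
print("pack front-bottom",unproj("wrist",[(288,208),(363,208)],.006))
print("dividers top front",unproj("wrist",[(280,198),(370,198)],.018))
print("side wall front",unproj("wrist",[(176,197),(472,197)],.036))
for z in(.03,.037,.045):print("flap edge",z,unproj("wrist",[(166,182),(483,181)],z))
E
```

```text
pack front-top [[ 0.4525 -0.0173  0.156 ]
 [ 0.4549  0.0519  0.156 ]
 [ 0.5068 -0.0211  0.156 ]
 [ 0.5094  0.0534  0.156 ]]
pack front-bottom [[ 0.4563 -0.0234  0.006 ]
 [ 0.4593  0.0616  0.006 ]]
dividers top front [[ 0.4402 -0.03    0.018 ]
 [ 0.4435  0.0677  0.018 ]]
side wall front [[ 0.4294 -0.1347  0.036 ]
 [ 0.44    0.1702  0.036 ]]
flap edge 0.03 [[ 0.4147 -0.1451  0.03  ]
 [ 0.425   0.1826  0.03  ]]
flap edge 0.037 [[ 0.4128 -0.1418  0.037 ]
 [ 0.4229  0.1792  0.037 ]]
flap edge 0.045 [[ 0.4107 -0.1381  0.045 ]
 [ 0.4205  0.1753  0.045 ]]
```

The wrist view shows the white pack upright with its top front edge at row 275, columns 278–375, between the dividers at columns 280 and 370 and behind the flap edge at row 181. The fingers are centred on it.

```bash
python3 -m jog '{"claw":[0,0,0,0],"linear":[[0.1,0,0.012],[0.186,0,0.012],[0.186,-0.06,0.012],[0.186,-0.06,0.012]],"twist":[0,0,0,0]}'; python3 -m jog '{"claw":[0,0,0,0,0,0,0,0,0,0],"linear":[[0,-0.015,0],[0,-0.03,0],[0,-0.045,0],[0,-0.06,0],[0,-0.075,0],[0,-0.09,0],[0,-0.105,0],[0,-0.115,0],[0,-0.115,0],[0,-0.115,0]],"twist":[0,0,0,0,0,0,0,0,0,0]}'
python3 - <<'E'
from h import *
import cv2
a=robot.grab_frame("side")[130:310,220:440];cv2.imwrite("pics/s2.png",cv2.resize(a[:,:,::-1],None,fx=3,fy=3,interpolation=cv2.INTER_CUBIC))
E
```

```text
time_s: 2.7
tcp_pos: [0.4301, 0.0221, 0.1367]
ee_rot: [-1.187, 1.223, 1.192]
wrist_force: [-0.5, 0.2, 0.5]
grip_width: 0.0428
time_s: 3.95
tcp_pos: [0.4882, 0.0187, 0.1382]
ee_rot: [-1.187, 1.223, 1.188]
wrist_force: [-0.2, -0.2, 0.5]
grip_width: 0.0428
```

View pics/s2.png

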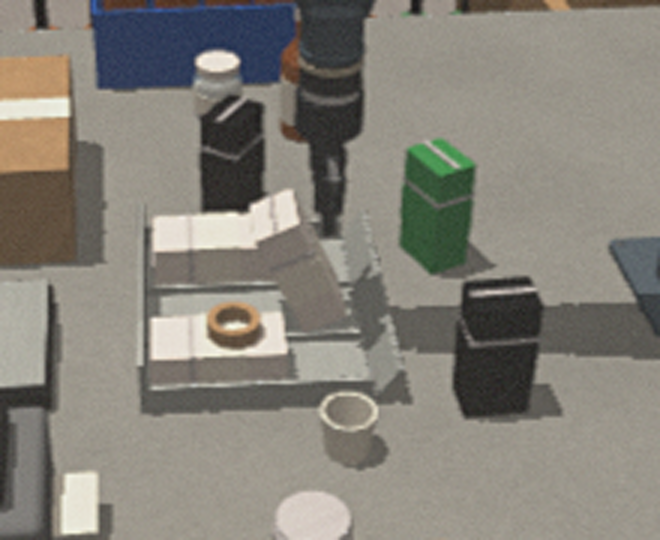

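The pack is tipping backwards on its own, at about 30° and free of the fingers. I'll back off and let it settle.

```bash
python3 -m jog '{"claw":[0,0,0,0,0,0,0,0],"linear":[[-0.02,0.03,0],[-0.08,0.1,0],[-0.08,0.14,0],[-0.08,0.14,0],[-0.08,0.14,0],[-0.08,0.14,0],[-0.08,0.14,0],[-0.08,0.14,0]],"twist":[0,0,0,0,0,0,0,0]}'
python3 - <<'E'
from h import *
import cv2
a=robot.grab_frame("wrist")
cv2.imwrite("pics/w3.png",a[:,:,::-1])
a=robot.grab_frame("top")[120:270,220:400];cv2.imwrite("pics/t3.png",cv2.resize(a[:,:,::-1],None,fx=4,fy=4,interpolation=cv2.INTER_CUBIC))
E
```

```text
time_s: 5.0
tcp_pos: [0.4185, 0.0208, 0.178]
ee_rot: [-1.187, 1.224, 1.188]
wrist_force: [-0.6, 0.3, -0.1]
grip_width: 0.0428
```

View pics/w3.png

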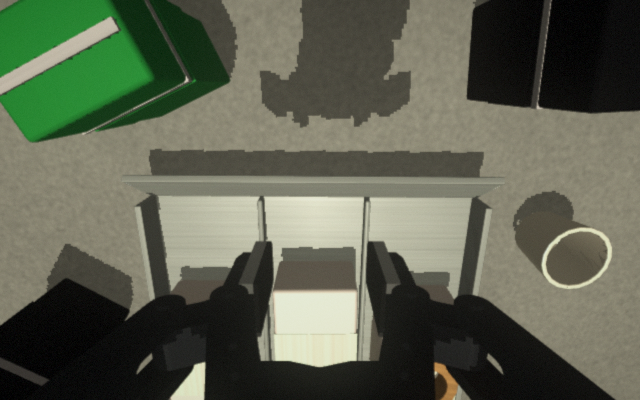

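View pics/t3.png

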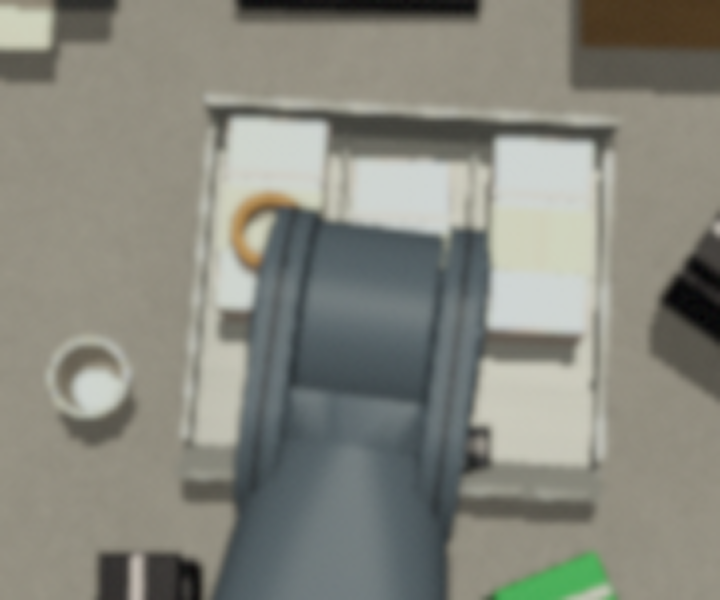

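The pack lies flat in the middle lane. In the wrist view its near-end top edge is at row 290, columns 273–356. In the top view its far end stands short of the back wall.

```bash
python3 - <<'E'
from h import *
np.set_printoptions(precision=4,suppress=True)
print(robot.state()["tcp_pos"])
print("near top",unproj("wrist",[(273,290),(357,289)],.061))
print("near bottom",unproj("wrist",[(276,261),(355,261)],.006))
print("dividers",unproj("wrist",[(262,198),(367,198)],.018))
print("flap",unproj("wrist",[(125,180),(505,180)],.042))
f=lambda p:np.array(p)/4+(220,120)
print("far end",unproj("top",f([(356,158),(448,160)]),.061), "wall top inner",unproj("top",f([(345,117),(475,124)]),.07))
E
```

```text
[0.4185 0.0208 0.1781]
near top [[ 0.51   -0.022   0.061 ]
 [ 0.5112  0.0507  0.061 ]]
near bottom [[ 0.512  -0.0261  0.006 ]
 [ 0.5145  0.0544  0.006 ]]
dividers [[ 0.44   -0.0328  0.018 ]
 [ 0.443   0.0643  0.018 ]]
flap [[ 0.4128 -0.1417  0.042 ]
 [ 0.4224  0.1764  0.042 ]]
far end [[ 0.663   0.045   0.061 ]
 [ 0.6629 -0.0248  0.061 ]] wall top inner [[ 0.6924  0.0539  0.07  ]
 [ 0.6889 -0.0446  0.07  ]]
```

```bash
python3 -m jog '{"claw":[0,0,0,0,0,0],"linear":[[0,-0.107,-0.006],[0.1,-0.107,-0.006],[0.2,-0.107,-0.006],[0.286,-0.107,-0.006],[0.286,-0.107,-0.006],[0.286,-0.107,-0.006]],"twist":[0,0,0,0,0,0]}'; python3 -m jog '{"claw":[0,0,0,0,0,0,0,0,0,0],"linear":[[0,-0.02,0],[0,-0.04,0],[0,-0.05,0],[0,-0.06,0],[0,-0.07,0],[0,-0.08,0],[0,-0.09,0],[0,-0.1,0],[0,-0.106,0],[0,-0.106,0]],"twist":[0,0,0,0,0,0,0,0,0,0]}'
```

```text
time_s: 5.85
tcp_pos: [0.4729, 0.0161, 0.0369]
ee_rot: [-1.188, 1.222, 1.186]
wrist_force: [-0.3, -1.2, 0.1]
grip_width: 0.043
time_s: 7.1
tcp_pos: [0.5254, 0.0146, 0.0352]
ee_rot: [-1.188, 1.222, 1.186]
wrist_force: [0.0, 0.4, 0.4]
grip_width: 0.0428
```

```bash
python3 -m jog '{"claw":[0,0,0,0],"linear":[[0,-0.004,0],[0,-0.008,0],[0,-0.012,0],[0,-0.014,0]],"twist":[0,0,0,0]}'; python3 -m jog '{"claw":[0,0],"linear":[[0,-0.004,0],[0,-0.006,0]],"twist":[0,0]}';python3 -m jog '{"claw":[0,0],"linear":[[0,-0.004,0],[0,-0.006,0]],"twist":[0,0]}'
```

```text
time_s: 7.6
tcp_pos: [0.5318, 0.0144, 0.0353]
ee_rot: [-1.187, 1.223, 1.187]
wrist_force: [-1.9, 0.2, 1.0]
grip_width: 0.0426
time_s: 7.85
tcp_pos: [0.5349, 0.0143, 0.0353]
ee_rot: [-1.187, 1.223, 1.187]
wrist_force: [-2.2, -0.9, 0.8]
grip_width: 0.0426
time_s: 8.1
tcp_pos: [0.5364, 0.0143, 0.0353]
ee_rot: [-1.186, 1.225, 1.189]
wrist_force: [-7.0, -0.4, 3.6]
grip_width: 0.0426
```

```bash
python3 -m jog '{"claw":[0,0,0],"linear":[[0,-0.004,0],[0,-0.008,0],[0,-0.008,0]],"twist":[0,0,0]}'; python3 -m jog '{"claw":[0,0,0],"linear":[[0,-0.004,0],[0,-0.008,0],[0,-0.008,0]],"twist":[0,0,0]}'
```

```text
time_s: 8.48
tcp_pos: [0.5363, 0.0143, 0.0353]
ee_rot: [-1.182, 1.232, 1.195]
wrist_force: [-15.7, -0.4, 11.1]
grip_width: 0.0427
time_s: 8.85
tcp_pos: [0.5362, 0.0143, 0.0353]
ee_rot: [-1.178, 1.238, 1.201]
wrist_force: [-25.2, -0.6, 18.6]
grip_width: 0.0428
```

Firm stop: the force climbs to 25 N with no further motion. I'll back off, rise, go in front of the flap and check.

```bash
python3 -m jog '{"claw":[0,0,0,0,0,0,0,0,0,0],"linear":[[0,0.05,0],[0,0.1,0],[-0.1,0.12,0],[-0.2,0.12,0],[-0.3,0.14,0],[-0.3,0.24,0],[-0.3,0.34,0],[-0.3,0.37,0],[-0.3,0.37,0],[-0.3,0.37,0]],"twist":[0,0,0,0,0,0,0,0,0,0]}'
python3 - <<'E'
from h import *
import cv2
a=robot.grab_frame("wrist")[120:400]
b=robot.grab_frame("top")[125:240,240:400]
c=robot.grab_frame("side")[180:280,260:420]
r=lambda i:cv2.resize(i,(400,280),interpolation=cv2.INTER_CUBIC)
im=np.vstack([np.hstack([r(b),r(c)]),cv2.copyMakeBorder(a,0,0,0,160,cv2.BORDER_CONSTANT)])
cv2.imwrite("pics/c4.png",im[:,:,::-1])
s=robot.state();print(s["tcp_pos"],R.from_rotvec(s["ee_rot"]).as_matrix().round(3))
E
```

```text
time_s: 10.1
tcp_pos: [0.3622, 0.0194, 0.1857]
ee_rot: [-1.189, 1.221, 1.185]
wrist_force: [0.4, 0.2, 0.0]
grip_width: 0.0427
[0.36167482 0.01942774 0.18529051] [[ 0.   -1.    0.03]
 [ 0.    0.03  1.  ]
 [-1.   -0.    0.  ]]
```

View pics/c4.png

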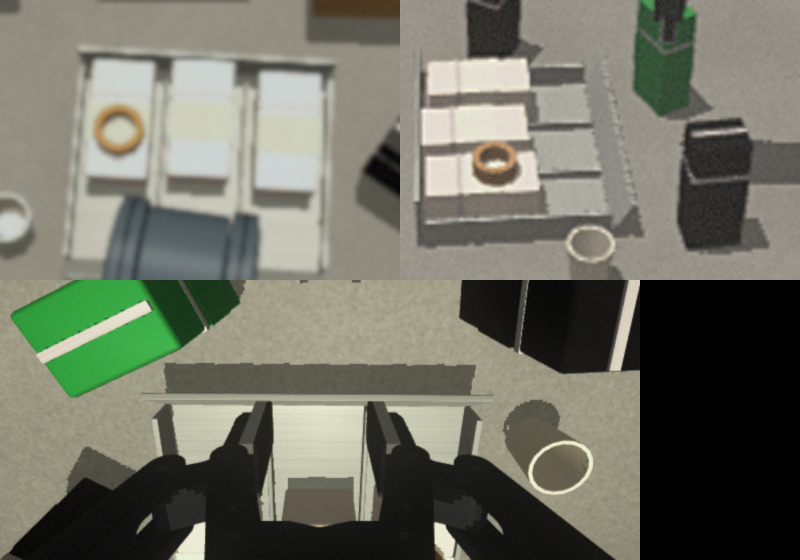

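The pack's far end is against the back wall, lying flat in the middle lane, and the neighbours and tape are untouched. The flap edge is still folded out, at wrist-view row ~237. Next is the flap.

```bash
python3 -m jog '{"claw":[0,0,0,0,0],"linear":[[0.1,0,0],[0.2,0,0],[0.33,0,0],[0.33,0,0],[0.33,0,0]],"twist":[0,0,0,0,0]}'; python3 -m jog '{"claw":[0,0,0,0,0,0,0,0,0,0],"linear":[[0,-0.03,0],[0,-0.06,0],[0,-0.07,0],[0,-0.08,0],[0,-0.09,0],[0,-0.1,0],[0,-0.11,0],[0,-0.12,0],[0,-0.124,0],[0,-0.124,0]],"twist":[0,0,0,0,0,0,0,0,0,0]}';python3 -m jog '{"claw":[0,0,0],"linear":[[0,-0.004,0],[0,-0.008,0],[0,-0.008,0]],"twist":[0,0,0]}'
```

```text
time_s: 10.88
tcp_pos: [0.3624, 0.0193, 0.0218]
ee_rot: [-1.188, 1.222, 1.186]
wrist_force: [0.6, -0.2, 0.7]
grip_width: 0.0428
time_s: 12.12
tcp_pos: [0.4235, 0.0177, 0.0203]
ee_rot: [-1.188, 1.222, 1.187]
wrist_force: [0.2, 1.3, -0.8]
grip_width: 0.0427
time_s: 12.5
tcp_pos: [0.4271, 0.0176, 0.0203]
ee_rot: [-1.187, 1.223, 1.187]
wrist_force: [-0.9, -0.5, 0.5]
grip_width: 0.0428
```

```bash
python3 -m jog '{"claw":[0,0,0],"linear":[[0,-0.004,0],[0,-0.008,0],[0,-0.008,0]],"twist":[0,0,0]}';python3 -m jog '{"claw":[0,0,0],"linear":[[0,-0.004,0],[0,-0.008,0],[0,-0.008,0]],"twist":[0,0,0]}'
```

```text
time_s: 12.88
tcp_pos: [0.4294, 0.0174, 0.0202]
ee_rot: [-1.186, 1.226, 1.189]
wrist_force: [-4.5, -0.5, 3.8]
grip_width: 0.0426
time_s: 13.25
tcp_pos: [0.4294, 0.0174, 0.0199]
ee_rot: [-1.182, 1.233, 1.195]
wrist_force: [-14.3, 0.5, 12.7]
grip_width: 0.0428
```

The flap stops firmly 107.0 mm ahead of the pack's stop position, matching 102 + 5 mm from the geometry. I'll retreat and check.

```bash
python3 -m jog '{"claw":[0,0,0,0,0,0,0,0],"linear":[[0,0.05,0],[0,0.12,0],[-0.1,0.14,0],[-0.2,0.14,0],[-0.34,0.14,0],[-0.4,0.24,0],[-0.4,0.3,0],[-0.4,0.3,0]],"twist":[0,0,0,0,0,0,0,0]}'
python3 - <<'E'
from h import *
import cv2
a=robot.grab_frame("wrist")[120:400]
b=robot.grab_frame("top")[125:260,220:400]
c=robot.grab_frame("side")[180:290,260:420]
r=lambda i:cv2.resize(i,(400,290),interpolation=cv2.INTER_CUBIC)
im=np.vstack([np.hstack([r(b),r(c)]),cv2.copyMakeBorder(a,0,0,0,160,cv2.BORDER_CONSTANT)])
cv2.imwrite("pics/c5.png",im[:,:,::-1])
E
```

```text
time_s: 14.25
tcp_pos: [0.2852, 0.0218, 0.2216]
ee_rot: [-1.19, 1.22, 1.184]
wrist_force: [0.5, -0.4, 0.7]
grip_width: 0.0431
```

View pics/c5.png

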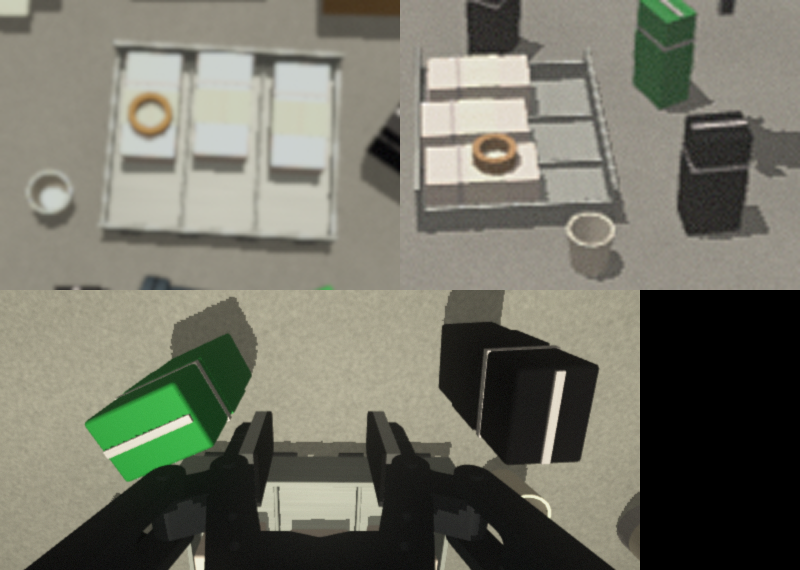

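The flap stands upright, the pack is home, the other items haven't moved and the arm is clear.

```bash
python3 -c "
from bench import robot
print(robot.job_done())"
```

```text
the job is handed in; nothing more can be done
None
```

The job is done and handed in at about 14.5 s on the robot's clock. I tipped the white pack over backwards in the middle lane, slid it along to the back wall, then raised the front flap. Everything was done by pushing with half-open fingertips.

- **Pack:** it met a firm stop at the back wall. The force rose to about 25 N on the last push and the pack moved no further.
- **Flap:** it stopped firmly at about 14 N. Its stop position is 107.0 mm ahead of where the pack stopped, which matches the tray dimensions exactly.
- **Last pictures:** they show the pack lying flat against the back wall and the flap upright. The lying packs, tape and cup are in place, and the arm is clear of everything.
- **Not checked:** the final crops left out the syrup, jar and can, though the arm did not go near them after the start. I judged the flap angle from the firm stop and the pictures and did not measure it separately. No check failed or disagreed.

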